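# Pull the middle screw case from a stack

## Robot

A 7-joint arm with a two-finger parallel gripper is mounted at the origin on the work surface. World frame = base frame: x ahead of the robot, y to its left, z up, the work surface at z = 0. Lengths are in m, angles in rad, forces in N, time in s.
With the tool pointing down it reaches from about 0.425 to 0.875 m from the base axis. Payload 4.7 kg.
Tool frame: the origin (TCP) lies at the very end of the fingers, on their centre line; the grasp point (between the pads) lies 19 mm behind it; z points along the fingers, y is the line along which they close (so a half turn about z gives the same grasp; the last joint's range is limited). The gripper opens to 87 mm and grips with 3 to 60 N. Pads are 19 mm wide; open, the fingers measure 117 mm over their backs; the gripper's body (75 mm by 190 mm) begins 51 mm behind the grasp point.
Start: joints at [-1.236, 0.321, -0.07, 1.45, 0.023, 1.371, -0.057], TCP at [0.205, 0.617, 0.223] pointing down, gripper open.
Joint ranges: [-2.86, 2.86], [-0.3, 2.09], [-1.38, 1.24], [0.06, 2.45], [-1.56, 4.7], [0.09, 2.05], [-2.69, 2.69]. Speed limits (rad/s): [2.57, 2.57, 3.14, 3.14, 3.14, 3.14, 3.14].

## Interface

Orientations are given as a rotation vector (axis times angle).
In Python, from bench import get_state, get_image, get_calibration, close_job gives the robot as it stands.
- The arm moves only by the shell command python3 -m crank 'ROWS' [FORCE]. ROWS is JSON, a list of rows, each a list of 5 numbers: the opening, from 0 (shut) to 1 (fully open), then the shift along the world's x, y, z in units of 0.2 m (1.0 is 0.2 m), then the turn about the world's z in units of 2 pi rad (1.0 is 2 pi rad). A call has 1 to 5 rows; each row is the pose to reach, as a shift and turn from the pose commanded when the call began, turning the shorter way round; what a row does not reach only later rows make up. A row lasts 1/8 s, in which the tool goes at most 62.5 mm and 10.7 degrees, less where a joint would pass 70% of its speed; a pose out of reach is approached as far as the arm can. A call with a number of a shift or a turn outside -1 to 1 is refused whole. A call with a gripper value outside its range is refused whole. The fingers move at their own pace and stop on an object; FORCE is the grip in N (left out, the last holds). Time passes only in rows, so rows that repeat a pose let the fingers close. It gives the time, the measured TCP pose, the force, the opening and the grip force at its end, in the units of the state.
- get_state(): the state, without advancing time (a new reading comes with each control period).
- get_image(name): name is "scene" or "top" or "wrist"; returns the picture (384x512x3 uint8, red, green, blue); there is no depth.
- get_calibration(name): a dict with "fovy" (degrees; the focal length in pixels is half the picture's height over the tangent of half this angle, whatever the lens; pixels are square), "cx", "cy" (the principal point, pixels), "R" (3x3) and "t" (3): a world point X has camera coordinates R X + t. Camera axes: x right, y down, z forward; pixel columns grow to the right and rows downward; lengths in m; the calibration is good to about 2 mm. A picture is of the moment at which its call begins: read the wrist's pose just before it. get_calibration takes no time and is no camera call; for the wrist camera it gives the pose at the moment of the call.
- close_job(): hands the job in; it is judged then, once.
The state is a dict: "time": time; "joint_positions": joint angles; "qd": joint speeds; "joint_torque": joint torques, N m; "position": TCP position; "tool_rot": TCP orientation; "ft_force": force on the tool from outside, world axes, zero at the start; "torque": the same for the moment, N m; "grip_width": opening from 0.0 (shut) to 1.0 (fully open); "grip_force": force on a finger pad.
Only numpy, scipy, OpenCV 4.12 (cv2) and the standard library are available. Lean on these libraries where they do the work, as an engineer would, in place of code of your own. Each camera call takes 0.05 s, during which the arm holds its last target. There are 200 camera calls.

## Task

An order needs the middle case from the stack of three screw cases on the bench. Lift the top case off, put the middle case flat in the low open cardboard tray, and put the top case back squarely on the bottom case, which stays where it is. Keep the cases level and set them down rather than dropping them.

Things in the scene. Friction and masses are not known exactly. Their poses are not given: they have to be found in the camera images.
- case_bottom: Lowest of the three stacked cases, on the bench: closed grey plastic screw case, clear lid, white lid rim, 120 long (x) x 58 wide (y) x 36 high (z), 0.25 to 0.5 kg; origin at the centre of its underside, z up; flat top and bottom, plain upright sides, to be gripped across its width. The other stack, two high, near the bench's far edge, is not part of the job.
- case_middle: Middle one of the three stacked cases, the one wanted: closed grey plastic screw case, clear lid, white lid rim, 120 long (x) x 58 wide (y) x 36 high (z), 0.25 to 0.5 kg; origin at the centre of its underside, z up; flat top and bottom, plain upright sides, to be gripped across its width. Lies loose on the bottom case, nearly square to it.
- case_top: Uppermost of the three stacked cases: closed grey plastic screw case, clear lid, white lid rim, 120 long (x) x 58 wide (y) x 36 high (z), 0.25 to 0.5 kg; origin at the centre of its underside, z up; flat top and bottom, plain upright sides, to be gripped across its width. Lies loose on the middle case, nearly square to it.
- carton: Low open cardboard tray, fixed to the bench: 240 (x) x 180 (y) outside, walls 5 thick and 32 high, floor 5 thick, empty; origin at the centre of its underside, z up. It stands on one side of the robot's middle line and the stack on the other; the bench midway between them is clear, with room to put a case down.

How it is judged:
On the way, in this order (a step that is already met when the one before it is completed fails the run):
1. the top case is off the middle case (horizontal distance between case_top and case_middle above 0.08 m), for 0.2 s.
2. the middle case lies flat in the tray, released (x of case_middle in the frame of carton between -0.1 and 0.1 m and y of case_middle in the frame of carton between -0.07 and 0.07 m and z of case_middle in the frame of carton below 0.013 m and angle between case_middle's own z axis and vertical below 0.12 rad and contact force between case_middle and the fingers below 0.2 N), for 0.2 s.
At the end, for the whole second after the job is handed in: The middle case rests flat on the floor of the cardboard tray; the top case rests flat on the bottom case, centred within 15 mm and square within 10 degrees; the bottom case stands on the bench within 25 mm of where it began; all three are released and at rest (x of case_middle in the frame of carton between -0.1 and 0.1 m and y of case_middle in the frame of carton between -0.07 and 0.07 m and z of case_middle in the frame of carton below 0.013 m and angle between case_middle's own z axis and vertical below 0.12 rad and z of case_top in the frame of case_bottom between 0.032 and 0.04 m and horizontal distance between case_top and case_bottom below 0.015 m and angle between the x axis of case_top and the x axis of case_bottom, either way round below 0.175 rad and angle between each of case_top, case_bottom's own z axis and vertical below 0.1 rad and distance of case_bottom from where it was at the start of the episode below 0.025 m and height (world z) of case_bottom below 0.004 m and linear speed of each of case_bottom, case_middle, case_top below 0.02 m/s); the robot touches nothing.
It fails at once if one of the three cases is tipped by more than 30 degrees (angle between any of case_bottom, case_middle, case_top's own z axis and vertical above 0.52 rad).
It fails at once if the top or the middle case is dropped (falls freely from more than about 40 mm) ((contact force between case_top and the fingers below 0.2 N and linear speed of case_top above 0.9 m/s) or (contact force between case_middle and the fingers below 0.2 N and linear speed of case_middle above 0.9 m/s)).
It also fails if it takes over 72 s, if anything falls off the work surface, if the arm or the gripper's body presses on something with over 40 N, if the wrist force passes 120 N, or if a joint passes its speed limit or range.

## Working session

There is one attempt and no reset: what is moved stays moved. The work goes in short steps, Python scripts to look and compute and a shell command to move; the robot and the scene stay as the last step left them, time stands still between calls to the robot, and variables do not carry over. Pictures are saved under pics/ and viewed, at most 10 in all, crops included, and the job is handed in when it is done.

```bash
mkdir -p pics; ls
python3 - <<'E'
from bench import *
import cv2, numpy as np
s=get_state(); print({k:np.round(v,3) for k,v in s.items()})
for n in("scene","top"):
    c=get_calibration(n); print(n,c)
    cv2.imwrite(f"pics/{n}0.png",cv2.cvtColor(get_image(n),cv2.COLOR_RGB2BGR))
E
```

```text
pics
{'time': np.float64(0.0), 'joint_positions': array([-1.236,  0.322, -0.07 ,  1.452,  0.023,  1.371, -0.057]), 'qd': array([-0.002, -0.001, -0.   ,  0.   , -0.001,  0.   , -0.   ]), 'joint_torque': array([-0.0000e+00, -4.9129e+01, -4.0400e-01, -3.1253e+01, -6.4000e-02,
        4.4000e-02,  0.0000e+00]), 'position': array([0.205, 0.616, 0.221]), 'tool_rot': array([-5.020e-01, -3.101e+00,  3.000e-03]), 'ft_force': array([-1.322, -0.259,  0.033]), 'torque': array([-0.017, -0.011,  0.074]), 'grip_force': np.float64(0.0), 'grip_width': np.float64(1.003)}
scene {'fovy': 43.87034326916388, 'cx': 255.18077709252722, 'cy': 190.02868049716494, 'R': array([[-0.5570328 ,  0.83048985,  0.00103653],
       [ 0.67989754,  0.45674235, -0.57369484],
       [-0.47692117, -0.3188621 , -0.81906847]]), 't': array([ 0.29352455, -0.3196909 ,  1.4108111 ])}
top {'fovy': 45.5821413103553, 'cx': 260.47543839689655, 'cy': 198.02503230482083, 'R': array([[ 0.01331703, -0.99893889,  0.04408792],
       [-0.9923722 , -0.01860798, -0.12186529],
       [ 0.12255637, -0.04212874, -0.99156699]]), 't': array([-0.03059732,  0.52477319,  0.84569775])}
```

View pics/scene0.png

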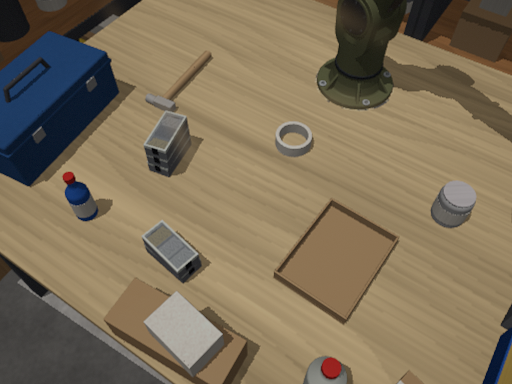

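View pics/top0.png

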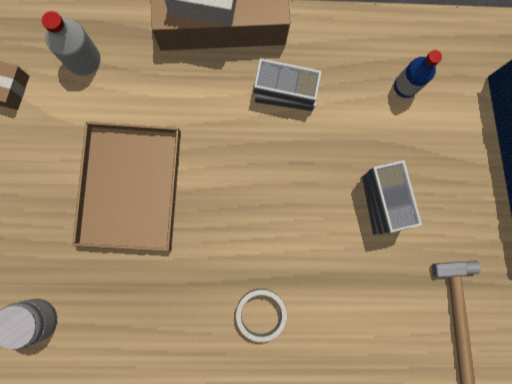

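The scene shows the three-high stack at about (168,143) and the decoy two-high stack at (172,250). In the top view, the stack's lid is at about (397,197), the tray spans about (75–180, 123–252), and the bench between them is clear.

```bash
cat > h.py <<'E'
from bench import *
import cv2, numpy as np
def ray(px,cal,z):
    px=np.atleast_2d(np.array(px,float)); f=192/np.tan(np.radians(cal["fovy"]/2))
    R=np.array(cal["R"]);t=np.array(cal["t"]);o=-R.T@t
    d=np.c_[(px[:,0]-cal["cx"])/f,(px[:,1]-cal["cy"])/f,np.ones(len(px))]@R
    return (o+d*((z-o[2])/d[:,2])[:,None])[:,:2]
def proj(X,cal):
    f=192/np.tan(np.radians(cal["fovy"]/2)); c=np.array(cal["R"])@X+cal["t"]
    return f*c[:2]/c[2]+[cal["cx"],cal["cy"]]
def rect(xy):
    "centre, (long,short) mm, yaw deg of long axis in (-90,90]"
    (c,(w,h),a)=cv2.minAreaRect((xy*1000).astype(np.float32))
    if w<h: w,h,a=h,w,a+90
    return np.round(np.array(c)/1000,4),np.round((w,h),1),round((a+90)%180-90,1)
def lid(img,cal,box,z,thr=130,show=None):
    x0,y0,x1,y1=box; g=img[y0:y1,x0:x1].astype(int)
    m=((g.min(2)>thr)&(g.max(2)-g.min(2)<35)).astype(np.uint8)
    if show: cv2.imwrite(show,m*255)
    cs,_=cv2.findContours(m,cv2.RETR_EXTERNAL,cv2.CHAIN_APPROX_NONE)
    c=max(cs,key=lambda c:cv2.contourArea(cv2.convexHull(c)))[:,0]+[x0,y0]
    return rect(ray(c,cal,z))
def tool():
    s=get_state(); R=cv2.Rodrigues(np.array(s["tool_rot"]))[0]
    return s,np.round(s["position"],4),round((np.degrees(np.arctan2(R[1,0],R[0,0]))+90)%180-90,1)
E
python3 - <<'E'
from h import *
i=get_image("top");c=get_calibration("top")
print(lid(i,c,(355,150,430,245),.108))
print("pts",i[166,376],i[226,405],i[200,395],i[200,372],i[200,340])
hsv=cv2.cvtColor(i,cv2.COLOR_RGB2HSV); print(hsv[200,130],hsv[200,220])
print("tray inner-ish corners floor z=.032", ray([(86,123),(180,128),(171,252),(75,247)],c,.032), rect(ray([(86,123),(180,128),(171,252),(75,247)],c,.032)))
print(tool()[1:])
E
```

```text
(array([ 0.525 , -0.2629]), array([121.1,  58.3]), 14.2)
pts [188 179 161] [154 155 154] [ 97  98 101] [42 41 41] [174 150 113]
[ 15  93 164] [ 18  88 169]
tray inner-ish corners floor z=.032 [[0.66487989 0.31681545]
 [0.65961262 0.13631943]
 [0.41987767 0.1448235 ]
 [0.42673271 0.32293381]] (array([0.5429, 0.2308]), array([239.9, 180.6]), -2.0)
(array([0.2049, 0.6164, 0.2217]), np.float64(-18.4))
```

```bash
python3 -m crank '[[1,1,-1,0.1,0.0906],[1,1,-1,0.1,0.0906],[1,1,-1,0.1,0.0906],[1,1,-1,0.1,0.0906],[1,1,-1,0.1,0.0906]]'
python3 -m crank '[[1,0.55,-1,0,0],[1,0.55,-1,0,0],[1,0.55,-1,0,0],[1,0.55,-1,0,0],[1,0.55,-1,0,0]]'
python3 -m crank '[[1,0,-1,0,0],[1,0,-1,0,0],[1,0,-1,0,0],[1,0,-1,0,0],[1,0,-1,0,0]]'
python3 -m crank '[[1,0,-1,0,0],[1,0,-1,0,0],[1,0,-1,0,0],[1,0,-1,0,0],[1,0,-1,0,0]]'
python3 -m crank '[[1,0.05,-0.39,0,0],[1,0.05,-0.39,0,0],[1,0.05,-0.39,0,0],[1,0.05,-0.39,0,0],[1,0.05,-0.39,0,0]]'
python3 - <<'E'
from h import *
s,p,y=tool();print(p,y,s["time"],s["tool_rot"])
c=get_calibration("wrist");i=get_image("wrist")
cv2.imwrite("pics/w1.png",cv2.cvtColor(i,cv2.COLOR_RGB2BGR))
for dx in(-60,60):
  for dy in(-29,29):
    a=np.radians(14.2);print(proj(np.array([.525+(dx*np.cos(a)-dy*np.sin(a))/1e3,-.2629+(dx*np.sin(a)+dy*np.cos(a))/1e3,.108]),c).round())
E
```

```text
time: 0.78
position: [0.4077, 0.4136, 0.2427]
tool_rot: [-0.383, 3.117, -0.001]
ft_force: [0.1, -0.5, -0.3]
grip_width: 0.997
grip_force: 0.0
time: 1.4
position: [0.5169, 0.2122, 0.2425]
tool_rot: [-0.377, 3.119, -0.002]
ft_force: [-0.7, 1.5, 0.6]
grip_width: 1.001
grip_force: 0.0
time: 2.02
position: [0.5149, 0.0177, 0.2425]
tool_rot: [-0.389, 3.117, 0.002]
ft_force: [-0.2, -0.3, -0.0]
grip_width: 1.0
grip_force: 0.0
time: 2.65
position: [0.5158, -0.181, 0.2421]
tool_rot: [0.392, -3.117, -0.002]
ft_force: [0.5, 1.0, -0.8]
grip_width: 1.001
grip_force: 0.0
time: 3.28
position: [0.5256, -0.2588, 0.2426]
tool_rot: [-0.394, 3.116, 0.002]
ft_force: [-0.1, -0.9, 0.6]
grip_width: 0.997
grip_force: 0.0
[ 0.5256 -0.2588  0.2426] 14.4 3.275 [-3.94288975e-01  3.11631930e+00  2.02072409e-03]
[224. 126.]
[279. 126.]
[226. 234.]
[277. 234.]
```

View pics/w1.png

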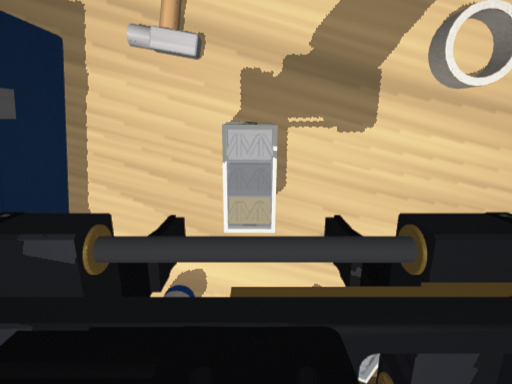

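The lid spans (223,123)–(277,232) in the wrist picture, which matches the prediction from the top view. Going down to grip it.

```bash
python3 -m crank '[[1,0,-0.01,-0.2,0],[1,0,-0.01,-0.4,0],[1,0,-0.01,-0.6,0],[1,0,-0.01,-0.75,0],[1,0,-0.01,-0.83,0]]' 25
python3 -m crank '[[0.75,0,0,0,0],[0.75,0,0,0,0],[0.7,0,0,0,0],[0.55,0,0,0,0],[0.55,0,0,0,0]]' 25
python3 -m crank '[[0.55,0,0,0,0],[0.55,0,0,0,0],[0.55,0,0,0,0],[0.55,0,0,0,0]]' 25
```

```text
time: 3.95
position: [0.5244, -0.2619, 0.075]
tool_rot: [0.39, -3.116, -0.002]
ft_force: [-0.3, 0.2, -0.1]
grip_width: 1.001
grip_force: 0.0
time: 4.58
position: [0.5257, -0.2637, 0.0776]
tool_rot: [-0.389, 3.116, -0.001]
ft_force: [-0.3, -0.6, 3.7]
grip_width: 0.666
grip_force: 25.0
time: 5.08
position: [0.5257, -0.2637, 0.0776]
tool_rot: [-0.389, 3.116, -0.001]
ft_force: [1.0, -0.2, 5.6]
grip_width: 0.663
grip_force: 25.0
```

```bash
python3 -m crank '[[0.55,0,0,0.05,0],[0.55,0,0,0.12,0],[0.55,0,0,0.25,0],[0.55,0,0,0.4,0],[0.55,0,0,0.4,0]]' 25
python3 - <<'E'
from h import *
cv2.imwrite("pics/s1.png",cv2.cvtColor(get_image("scene"),cv2.COLOR_RGB2BGR)[60:280,80:340])
E
```

```text
time: 5.7
position: [0.5265, -0.264, 0.1592]
tool_rot: [-0.389, 3.113, -0.003]
ft_force: [0.2, -0.1, -3.5]
grip_width: 0.666
grip_force: 25.0
```

View pics/s1.png

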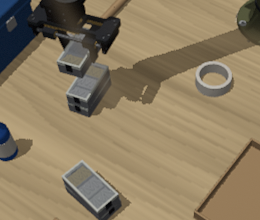

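The top case is up and level, with two cases left standing. Parking it midway between the stack and the tray.

```bash
python3 -m crank '[[0.55,0,0.15,0,0],[0.55,0,0.4,0,0],[0.55,0,0.65,0,0],[0.55,0,0.9,0,0],[0.55,0,1,0,0]]'
python3 -m crank '[[0.55,0,0.1,0,0],[0.55,0,0.1,-0.15,0],[0.55,0,0.1,-0.4,0],[0.55,0,0.1,-0.55,0],[0.55,0,0.1,-0.65,0]]'
python3 -m crank '[[0.55,0,0,-0.05,0],[0.55,0,0,-0.08,0],[0.55,0,0,-0.1,0],[0.55,0,0,-0.105,0],[0.55,0,0,-0.105,0]]'
python3 -m crank '[[1,0,0,0,0],[1,0,0,0,0],[1,0,0,0,0],[1,0,0,0,0]]'
python3 -m crank '[[1,0,0,0.2,0],[1,0,0,0.5,0],[1,0,0,0.8,0],[1,0,0,1,0],[1,0,0,1,0]]'
```

```text
time: 6.38
position: [0.5236, -0.0587, 0.1546]
tool_rot: [0.397, -3.113, -0.003]
ft_force: [-0.1, -0.5, -3.1]
grip_width: 0.663
grip_force: 25.0
time: 7.0
position: [0.5222, -0.0431, 0.0231]
tool_rot: [0.389, -3.112, -0.001]
ft_force: [0.5, 0.9, -2.5]
grip_width: 0.665
grip_force: 25.0
time: 7.62
position: [0.5254, -0.0431, 0.006]
tool_rot: [-0.389, 3.116, 0.0]
ft_force: [-0.1, -0.8, -2.8]
grip_width: 0.661
grip_force: 25.0
time: 8.12
position: [0.5252, -0.0431, 0.0057]
tool_rot: [-0.389, 3.117, 0.0]
ft_force: [-0.7, 0.1, -0.6]
grip_width: 0.973
grip_force: 0.0
time: 8.75
position: [0.5273, -0.0433, 0.2095]
tool_rot: [-0.388, 3.11, 0.0]
ft_force: [0.1, 0.0, -1.3]
grip_width: 1.001
grip_force: 0.0
```

```bash
python3 -m crank '[[1,0,-0.3,0,0],[1,0,-0.6,0,0],[1,0,-0.9,0,0],[1,0,-1,0,0],[1,0,-1,0,0]]'
python3 -m crank '[[1,0,-0.1,0,0],[1,0,-0.1,0,0]]'
python3 - <<'E'
from h import *
s,p,y=tool();print(p,y,s["time"])
c=get_calibration("wrist");i=get_image("wrist")
cv2.imwrite("pics/w2.png",cv2.cvtColor(i,cv2.COLOR_RGB2BGR))
def box(xy,a,z,c):
    a=np.radians(a);q=[proj(np.array([xy[0]+(dx*np.cos(a)-dy*np.sin(a))/1e3,xy[1]+(dx*np.sin(a)+dy*np.cos(a))/1e3,z]),c) for dx in(-72,72) for dy in(-41,41)]
    q=np.array(q);lo=np.clip(q.min(0),0,[512,384]).astype(int);hi=np.clip(q.max(0),0,[512,384]).astype(int);return *lo,*hi
b=box((.525,-.263),14.2,.072,c);print("wrist middle",b,lid(i,c,b,.072))
ct=get_calibration("top");t=get_image("top")
cv2.imwrite("pics/t2.png",cv2.cvtColor(t,cv2.COLOR_RGB2BGR))
b=box((.525,-.043),14.2,.036,ct);print("top parked",b,lid(t,ct,b,.036))
E
```

```text
time: 9.38
position: [0.5236, -0.245, 0.2043]
tool_rot: [0.382, -3.116, -0.0]
ft_force: [-0.0, 0.6, 0.0]
grip_width: 0.999
grip_force: 0.0
time: 9.62
position: [0.5247, -0.2626, 0.2048]
tool_rot: [0.389, -3.116, -0.001]
ft_force: [0.8, 0.5, 0.5]
grip_width: 1.003
grip_force: 0.0
[ 0.5247 -0.2626  0.2048] 14.2 9.625
wrist middle (np.int64(214), np.int64(116), np.int64(294), np.int64(245)) (array([ 0.523 , -0.2671]), array([119.8,  58.4]), 12.1)
top parked (np.int64(242), np.int64(157), np.int64(301), np.int64(239)) (array([ 0.5243, -0.0415]), array([120.9,  58.1]), 14.4)
```

View pics/w2.png

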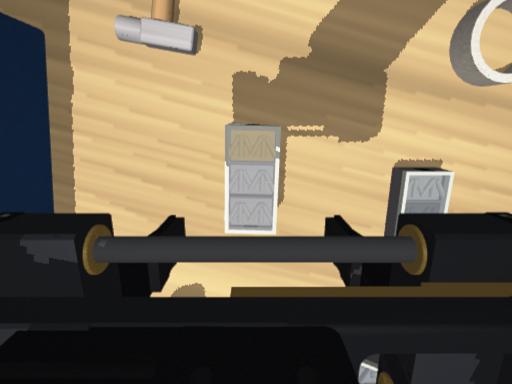

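The middle lid spans about (225,124)–(280,234), roughly 4 mm and 2° off the top case's original pose. Correcting for that and gripping it.

```bash
python3 -m crank '[[1,-0.01,-0.02,-0.2,-0.0055],[1,-0.01,-0.02,-0.4,-0.0055],[1,-0.01,-0.02,-0.6,-0.0055],[1,-0.01,-0.02,-0.75,-0.0055],[1,-0.01,-0.02,-0.825,-0.0055]]' 25
python3 -m crank '[[0.75,0,0,0,0],[0.75,0,0,0,0],[0.7,0,0,0,0],[0.55,0,0,0,0],[0.55,0,0,0,0]]' 25
python3 -m crank '[[0.55,0,0,0,0],[0.55,0,0,0,0],[0.55,0,0,0,0]]' 25
python3 -m crank '[[0.55,0,0,0.05,0],[0.55,0,0,0.12,0],[0.55,0,0,0.3,0],[0.55,0,0,0.5,0],[0.55,0,0,0.6,0]]' 25
```

```text
time: 10.35
position: [0.5224, -0.2648, 0.0387]
tool_rot: [0.338, -3.121, -0.003]
ft_force: [0.1, 0.2, 0.6]
grip_width: 1.0
grip_force: 0.0
time: 10.98
position: [0.5235, -0.267, 0.0414]
tool_rot: [-0.335, 3.122, 0.0]
ft_force: [-0.4, 1.7, 4.4]
grip_width: 0.663
grip_force: 25.0
time: 11.35
position: [0.5235, -0.267, 0.0414]
tool_rot: [-0.335, 3.123, 0.0]
ft_force: [-1.1, 1.4, 6.4]
grip_width: 0.667
grip_force: 25.0
time: 11.98
position: [0.5238, -0.268, 0.1633]
tool_rot: [-0.334, 3.121, -0.002]
ft_force: [0.1, -0.1, -3.5]
grip_width: 0.668
grip_force: 25.0
```

```bash
python3 -m crank '[[0.55,0,0.15,0,0],[0.55,0,0.4,0,0],[0.55,0,0.65,0,0],[0.55,0,0.9,0,0],[0.55,0,1,0,0]]'
python3 -m crank '[[0.55,0.05,0.25,0,-0.02],[0.55,0.1,0.5,0,-0.039],[0.55,0.1,0.75,0,-0.039],[0.55,0.1,0.95,0,-0.039],[0.55,0.1,1,0,-0.039]]'
python3 -m crank '[[0.55,0,0.25,0,0],[0.55,0,0.45,0,0],[0.55,0,0.49,0,0],[0.55,0,0.49,0,0],[0.55,0,0.49,0,0]]'
python3 -m crank '[[0.55,0,0,-0.1,0],[0.55,0,0,-0.3,0],[0.55,0,0,-0.5,0],[0.55,0,0,-0.6,0],[0.55,0,0,-0.67,0]]'
python3 -m crank '[[0.55,0,0,-0.03,0],[0.55,0,0,-0.06,0],[0.55,0,0,-0.08,0],[0.55,0,0,-0.087,0],[0.55,0,0,-0.087,0]]'
```

```text
time: 12.6
position: [0.5224, -0.063, 0.16]
tool_rot: [0.343, -3.122, -0.003]
ft_force: [-0.2, -0.8, -3.0]
grip_width: 0.664
grip_force: 25.0
time: 13.22
position: [0.5419, 0.1368, 0.1598]
tool_rot: [-0.04, -3.14, -0.001]
ft_force: [0.2, 0.1, -3.9]
grip_width: 0.664
grip_force: 25.0
time: 13.85
position: [0.5434, 0.2284, 0.1604]
tool_rot: [-0.053, -3.141, 0.002]
ft_force: [-0.4, -0.5, -3.5]
grip_width: 0.668
grip_force: 25.0
time: 14.48
position: [0.5434, 0.23, 0.0262]
tool_rot: [0.051, 3.141, -0.0]
ft_force: [-0.6, -0.5, -2.7]
grip_width: 0.667
grip_force: 25.0
time: 15.1
position: [0.5435, 0.2311, 0.0104]
tool_rot: [0.049, 3.14, 0.001]
ft_force: [-2.0, -0.7, 5.6]
grip_width: 0.663
grip_force: 25.0
```

```bash
python3 -m crank '[[1,0,0,0,0],[1,0,0,0,0],[1,0,0,0,0],[1,0,0,0,0]]'
python3 -m crank '[[1,0,0,0.15,0],[1,0,0,0.45,0],[1,0,0,0.75,0],[1,0,0,0.95,0],[1,0,0,0.95,0]]'
python3 -m crank '[[1,-0.09,-0.3,0,0.02],[1,-0.09,-0.6,0,0.0456],[1,-0.09,-0.9,0,0.0456],[1,-0.09,-1,0,0.0456],[1,-0.09,-1,0,0.0456]]'
python3 -m crank '[[1,0,-0.36,0,0],[1,0,-0.36,0,0],[1,0,-0.36,0,0],[1,0,-0.36,0,0]]'
python3 - <<'E'
from h import *
s,p,y=tool();print(p,y,s["time"])
c=get_calibration("wrist");i=get_image("wrist")
q=proj(np.array([.5243,-.0415,.036]),c).astype(int);b=(q[0]-45,q[1]-75,q[0]+45,min(q[1]+75,240));print("parked",b,lid(i,c,b,.036))
b2=proj(np.array([.523,-.267,.036]),c);print(b2)
ct=get_calibration("top");t=get_image("top")
cv2.imwrite("pics/t3.png",cv2.cvtColor(t,cv2.COLOR_RGB2BGR))
for n,q in(("tray",(.543,.231,.041)),("bottom",(.525,-.263,.036))):
    u,v=proj(np.array(q),ct).astype(int);print(n,(u,v),lid(t,ct,(u-32,v-45,u+32,v+45),q[2]))
E
```

```text
time: 15.6
position: [0.543, 0.2309, 0.0091]
tool_rot: [0.049, 3.141, 0.0]
ft_force: [0.1, 0.1, -1.1]
grip_width: 0.973
grip_force: 0.0
time: 16.23
position: [0.5453, 0.2317, 0.2035]
tool_rot: [0.049, 3.134, 0.007]
ft_force: [0.6, -1.4, 0.0]
grip_width: 1.004
grip_force: 0.0
time: 16.85
position: [0.5244, 0.0289, 0.1982]
tool_rot: [0.394, -3.115, 0.0]
ft_force: [-0.6, 0.2, 0.3]
grip_width: 0.998
grip_force: 0.0
time: 17.35
position: [0.5251, -0.0385, 0.1987]
tool_rot: [0.405, -3.115, -0.001]
ft_force: [0.6, 0.8, -0.4]
grip_width: 1.0
grip_force: 0.0
[ 0.5251 -0.0385  0.1987] 14.8 17.35
parked (np.int64(207), np.int64(102), np.int64(297), 240) (array([ 0.5232, -0.0443]), array([118.9,  58.1]), 14.4)
[ 61.17911701 126.68754459]
tray (np.int64(126), np.int64(185)) (array([0.5433, 0.2327]), array([121.3,  58.7]), -1.4)
bottom (np.int64(384), np.int64(200)) (array([ 0.5237, -0.2662]), array([121.5,  59.3]), 10.4)
```

View pics/t3.png

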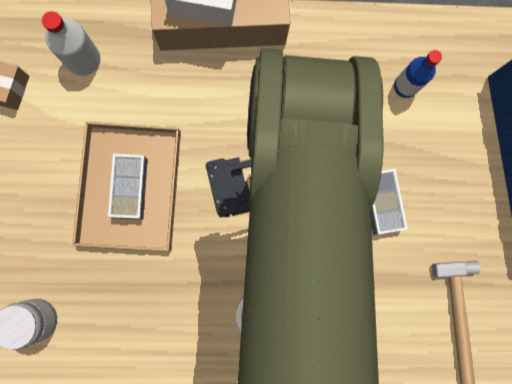

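The middle case sits flat in the tray at (126,187). The bottom case at about (388,200) is partly hidden by the arm, so I'll pick up the parked case and swing clear to measure it.

```bash
python3 -m crank '[[1,0,-0.01,-0.25,0],[1,0,-0.01,-0.5,0],[1,0,-0.01,-0.75,0],[1,0,-0.01,-0.9,0],[1,0,-0.01,-0.97,0]]' 25
python3 -m crank '[[0.75,0,0,0,0],[0.75,0,0,0,0],[0.7,0,0,0,0],[0.55,0,0,0,0],[0.55,0,0,0,0]]' 25
python3 -m crank '[[0.55,0,0,0,0],[0.55,0,0,0,0],[0.55,0,0,0,0]]' 25
python3 -m crank '[[0.55,0,0,0.05,0],[0.55,0,0,0.15,0],[0.55,0,0,0.35,0],[0.55,0,0,0.55,0],[0.55,0,0,0.6,0]]' 25
python3 -m crank '[[0.55,0,0.2,0,0],[0.55,0,0.45,0,0],[0.55,0,0.65,0,0],[0.55,0,0.75,0,0],[0.55,0,0.75,0,0]]' 25
python3 - <<'E'
from h import *
s,p,y=tool();print(p,y,s["time"])
ct=get_calibration("top");t=get_image("top")
cv2.imwrite("pics/t4.png",cv2.cvtColor(t,cv2.COLOR_RGB2BGR))
u,v=proj(np.array((.525,-.263,.036)),ct).astype(int);print(lid(t,ct,(u-30,v-45,u+34,v+45),.036))
c=get_calibration("wrist");i=get_image("wrist");cv2.imwrite("pics/w4.png",cv2.cvtColor(i,cv2.COLOR_RGB2BGR))
E
```

```text
time: 18.08
position: [0.5238, -0.042, 0.0033]
tool_rot: [0.402, -3.113, -0.001]
ft_force: [-0.6, -0.0, 0.4]
grip_width: 0.999
grip_force: 0.0
time: 18.7
position: [0.5257, -0.0431, 0.006]
tool_rot: [-0.4, 3.115, 0.001]
ft_force: [0.1, -0.3, 5.2]
grip_width: 0.665
grip_force: 25.0
time: 19.08
position: [0.5257, -0.0431, 0.0061]
tool_rot: [-0.4, 3.115, 0.001]
ft_force: [-1.0, 0.4, 5.9]
grip_width: 0.668
grip_force: 25.0
time: 19.7
position: [0.5264, -0.0433, 0.1276]
tool_rot: [-0.399, 3.112, 0.0]
ft_force: [0.5, -0.2, -3.3]
grip_width: 0.667
grip_force: 25.0
time: 20.32
position: [0.5243, 0.1074, 0.1242]
tool_rot: [0.404, -3.114, 0.001]
ft_force: [0.2, -0.7, -3.8]
grip_width: 0.665
grip_force: 25.0
[0.5243 0.1074 0.1242] 14.8 20.325
(array([ 0.5237, -0.2662]), array([121.5,  59. ]), 10.3)
```

View pics/t4.png

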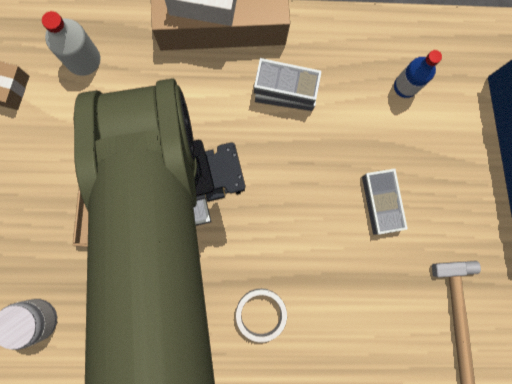

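View pics/w4.png

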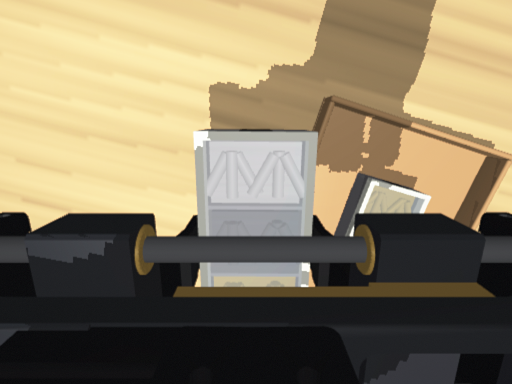

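The bottom case lies clear at (385,202), and the held case is level and square in the gripper. Placing it back.

```bash
python3 -m crank '[[0.55,0,-0.15,0,0],[0.55,0,-0.4,0,0],[0.55,0,-0.65,0,0],[0.55,0,-0.9,0,0],[0.55,0,-1,0,0]]'
python3 -m crank '[[0.55,-0.005,-0.25,0,-0.012],[0.55,-0.005,-0.5,0,-0.012],[0.55,-0.005,-0.75,0,-0.012],[0.55,-0.005,-0.866,0,-0.012],[0.55,-0.005,-0.866,0,-0.012]]'
python3 -m crank '[[0.55,0,0,0,0],[0.55,0,0,-0.1,0],[0.55,0,0,-0.22,0],[0.55,0,0,-0.31,0],[0.55,0,0,-0.36,0]]'
python3 -m crank '[[0.55,0,0,-0.02,0],[0.55,0,0,-0.04,0],[0.55,0,0,-0.053,0],[0.55,0,0,-0.06,0],[0.55,0,0,-0.06,0]]'
python3 - <<'E'
from h import *
s,p,y=tool();print(p,y,s["time"],s["ft_force"])
E
```

```text
time: 21.05
position: [0.5236, -0.1001, 0.1255]
tool_rot: [0.386, -3.118, 0.003]
ft_force: [0.1, 0.3, -2.2]
grip_width: 0.667
grip_force: 25.0
time: 21.68
position: [0.5215, -0.2715, 0.1253]
tool_rot: [0.27, -3.129, 0.003]
ft_force: [0.1, -0.2, -3.0]
grip_width: 0.664
grip_force: 25.0
time: 22.3
position: [0.5233, -0.2653, 0.0513]
tool_rot: [0.284, -3.127, -0.002]
ft_force: [-0.1, 1.0, -3.3]
grip_width: 0.668
grip_force: 25.0
time: 22.92
position: [0.5243, -0.2665, 0.0421]
tool_rot: [-0.282, 3.128, 0.0]
ft_force: [-2.0, 1.0, 3.8]
grip_width: 0.669
grip_force: 25.0
[ 0.5243 -0.2665  0.0421] 10.3 22.925 [-2.04990257  0.98561063  3.82879582]
```

Contact is felt, so the case is resting on the bottom one. Releasing, rising, moving clear and checking.

```bash
python3 -m crank '[[1,0,0,0,0],[1,0,0,0,0],[1,0,0,0,0],[1,0,0,0,0]]'
python3 -m crank '[[1,0,0,0.15,0],[1,0,0,0.45,0],[1,0,0,0.75,0],[1,0,0,0.95,0],[1,0,0,0.95,0]]'
python3 -m crank '[[1,0,0.3,0,0],[1,0,0.6,0,0],[1,0,0.9,0,0],[1,0,1,0,0],[1,0,1,0,0]]'
python3 -m crank '[[1,0,0.3,0,0],[1,0,0.6,0,0],[1,0,0.6,0,0],[1,0,0.6,0,0],[1,0,0.6,0,0]]'
python3 - <<'E'
from h import *
ct=get_calibration("top");t=get_image("top")
u,v=proj(np.array((.5237,-.2662,.072)),ct).astype(int);print(lid(t,ct,(u-32,v-46,u+34,v+46),.072))
a=cv2.cvtColor(t,cv2.COLOR_RGB2BGR);b=cv2.cvtColor(get_image("scene"),cv2.COLOR_RGB2BGR)[90:200,120:240]
cv2.imwrite("pics/end.png",np.hstack([cv2.resize(a[140:260,330:450],(360,360)),cv2.resize(b,(392,360))]))
E
```

```text
time: 23.42
position: [0.524, -0.2664, 0.0412]
tool_rot: [-0.282, 3.129, -0.0]
ft_force: [0.8, 0.0, 0.5]
grip_width: 0.978
grip_force: 0.0
time: 24.05
position: [0.5259, -0.2676, 0.2351]
tool_rot: [-0.282, 3.122, -0.004]
ft_force: [0.2, 0.2, 0.0]
grip_width: 1.001
grip_force: 0.0
time: 24.68
position: [0.5235, -0.0642, 0.23]
tool_rot: [0.289, -3.127, -0.001]
ft_force: [0.3, -0.6, 0.4]
grip_width: 0.998
grip_force: 0.0
time: 25.3
position: [0.5242, 0.051, 0.231]
tool_rot: [0.276, -3.129, 0.001]
ft_force: [0.5, -0.5, 0.2]
grip_width: 1.002
grip_force: 0.0
(array([ 0.5226, -0.2643]), array([121.4,  58.9]), 10.0)
```

View pics/end.png

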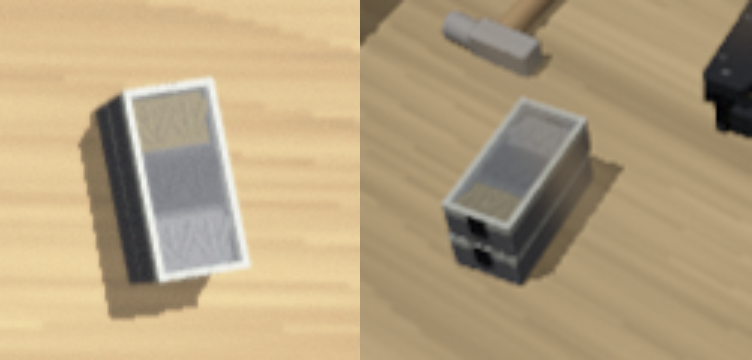

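The two cases are stacked flush and square: lid centre within about 2 mm and 0.3° of the bottom case.

```bash
python3 -c "from bench import *; print(close_job())"
```

```text
the job is handed in; nothing more can be done
None
```

The job is handed in: the middle case lies flat in the tray, and the top case is back on the bottom case, centred within about 2 mm and square within about 0.3° by the top camera; the hand-in gave no verdict.

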